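Check the press gap with feeler blades

ROBOT

A 6-joint arm with a two-finger parallel gripper is mounted at the origin on a cart in front of the work surface, level with it; the furniture and walls round the work are solid. World frame = base frame: x ahead of the robot, y to its left, z up, the work surface at z = 0. Lengths are in m, angles in rad, forces in N, time in s.
With the tool pointing down it reaches from about 0.375 to 0.975 m from the base axis. Payload 3.8 kg.
Tool frame: the origin (TCP) lies between the finger pads; the fingertips stand 22 mm ahead of it and the grasp point (between the pads) lies 3 mm ahead of it; z points along the fingers, y is the direction in which the jaws open and shut (so a half turn about z gives the same grasp; the last joint's range is limited). The gripper opens to 85 mm and grips with 20 to 120 N. Pads are 22 mm wide; open, the fingers measure 114 mm over their backs; the gripper's body (76 mm by 85 mm) begins 54 mm behind the grasp point. The pads swing forward as they close: fully open they stand 13 mm farther back than shut.
Start: joints at [1.148, 0.264, 1.604, -0, 1.274, -0.037], TCP at [0.254, 0.625, 0.253] pointing down, gripper open.
Joint ranges: [-2.63, 2.63], [-0.94, 2.18], [0.31, 2.57], [-1.31, 4.45], [0, 2.66], [-2.55, 2.55]. Speed limits (rad/s): [2.57, 2.57, 3.14, 3.14, 3.14, 3.14].

INTERFACE

Orientations are given as a rotation vector (axis times angle).
In Python, from workcell import * gives the robot as it stands.
- The arm moves only by the tool step_arm, never from a script. Its argument "motion" is a list that holds one entry, the list of rows, each a list of 7 numbers: the finger opening in m, from 0 to 0.0854, then the shift along the world's x, y, z in m, then the turn, a rotation vector about the world's x, y, z in degrees. A call has exactly 8 rows; each row is the pose to reach, as a shift and turn from the pose measured when the call began; what a row does not reach only later rows make up. A row lasts 1/8 s, in which the tool goes at most 62.5 mm and 10.7 degrees, less where a joint would pass 70% of its speed; a pose out of reach is approached as far as the arm can. A call with a gripper value outside its range is refused whole. The fingers move at their own pace and stop on an object; "newtons" is the grip in N (left out, the last holds). Time passes only in rows, so rows that repeat a pose let the fingers close, or fill a call up. It gives the time, the measured TCP pose, the force and the opening at its end, in the units of the state.
- read_state(): the state, without advancing time (a new reading comes with each control period).
- read_camera(name): name is "scene" or "top" or "wrist"; returns (picture, depth): 384x512x3 uint8, blue, green, red; 384x512 float32, m along the optical axis (not along the pixel's ray), 0 where there is no reading.
- get_calibration(name): a dict with "K" (3x3 intrinsics, pixels), "dist_coeffs" ([k1, k2, p1, p2, k3] as OpenCV has them; the pictures are not rectified), "world_from_camera" (4x4, takes a point from camera to world coordinates). Camera axes: x right, y down, z forward; pixel columns grow to the right and rows downward; lengths in m; the calibration is good to about 2 mm. A picture is of the moment at which its call begins: read the wrist's pose just before it. get_calibration takes no time and is no camera call; for the wrist camera it gives the pose at the moment of the call.
- finish_job(): hands the job in, once; it reports no verdict.
Trained networks look in the newest picture that a camera, given by its name, has taken for a name from the list of things; names that differ only in an ending like _2 or _b are one class to them, and where a whole thing is asked for, a point or a joint stands for the part that bears it (a point fixed in the world has none). Each returns a list of dicts, best first, with "score" (0 to 1); they miss things now and then, are a little off and sometimes report something else, mostly with a low value. They report only what shows in the picture. A call takes as long as a camera call. They do not tell look-alikes from the thing itself.
- spot_in(camera, thing): "xyz" ([x, y, z] in m, in the coordinates of the camera as it stood for that picture, good to about 4 mm: the middle of the surface that is visible of it).
- regions_of(camera, thing): "region" (384x512 bool, what is visible of it).
The state is a dict: "time": time; "q": joint angles; "joint_vel": joint speeds; "joint_torque": joint torques, N m; "tool_pos": TCP position; "tcp_rot": TCP orientation; "wrist_force": force on the tool from outside, world axes, zero at the start; "torque": the same for the moment, N m; "width": opening from 0.0 (shut) to 1.0 (fully open).
Only numpy, scipy, OpenCV 4.12 (cv2) and the standard library are available. Lean on these libraries where they do the work, as an engineer would, in place of code of your own. Each camera call takes 0.05 s, during which the arm holds its last target. There are 200 camera calls.

TASK

Find out by feel which of the three feeler blades in the rack fits the hidden gap in the mouth of the press stand: too thick a blade stops part-way, too thin a one slides in freely, and one that fits goes in up to its handle with a light drag. Leave a fitting blade lying in the gap, pushed in until its handle is at the mouth and let go, with the other two in their own lanes of the rack. Leave the weight, the bottles and the spool alone.

Things in the scene. Friction and masses are not known exactly. Their poses are not given: they have to be found in the camera images.
- press: Press stand, fixed: grey, 110 mm wide (y). Origin on the bench top under the middle of the mouth's lower lip; x runs level into the mouth, away from the robot (turned up to 0.3 rad), y left, z up. Above the mouth the flat face of its column stands at x = 0 from z = 58 to 165 mm, 106 mm wide.
- sill (a point): Near end of the steel sill, on its top: x = -60 mm, z = 40 mm of the press. The sill, 42 mm wide, runs level to the mouth at x = 0 and on inside it as the anvil, 90 mm deep. A 20 mm high foot, 110 mm wide, lies under it.
- mouth (a point): Middle of the mouth's lower lip, on the sill (x = 0, z = 40 mm of the press). The mouth is 42 mm wide between upright side walls and 18 mm high (z 40 to 58 mm).
- head (a point): Middle of the lower near edge of the press's head, x = -25 mm, z = 165 mm: the head overhangs the sill up to here (100 mm wide, z 165 to 215 mm, a motor on it up to 255 mm). An upright gripper over the sill would hit column and head: lean it 30 to 40 degrees back towards the robot, fingers pointing forward and down.
- shoe_front (a point): Point on the anvil, x = 3 mm, where the hidden polished shoe over it begins: a 20 degree lead-in ramp falls to x = 26 mm, then the shoe is level to x = 78 mm. Its rest height over the anvil is the gap, unknown, 1.5 to 11.5 mm. A thicker blade lifts it, by at most 5.5 mm (hard stop). It presses down with about 1.6 N (at rest height) to 4.4 N (at the stop).
- rack: Blade rack, fixed: plain aluminium, 216 mm wide, 120 mm deep, 95 mm high. Origin on the bench top under its middle; x away from the robot (turned up to 0.3 rad), y left. Its ramp falls 35 degrees towards +x to a foot stop 14 mm high. Three lanes at y = -72, 0, 72 mm, each 38 mm wide between two dark fences 10 mm high beside the lower 58 mm of the ramp.
- thin: The thin feeler blade, 80 g: steel tongue 60 x 30 mm, 5 mm thick, black handle 40 mm long (the thicker, the longer), 22 across, 56 high, undersides level. Origin on the underside where they meet; x to the tip, z to the handle's top. Starts flat in any lane, tip on the foot stop: origin at x = 10.8, z = 56.8 mm of the rack, x axis 35 degrees down.
- thin_grip (a point): Centre of the thin blade's handle: 20 mm behind the blade's origin, 28 mm above its underside; grasp it across its 22 mm (y).
- middle: The middle feeler blade, 80 g: steel tongue 60 x 30 mm, 9 mm thick, black handle 50 mm long (the thicker, the longer), 22 across, 56 high, undersides level. Origin on the underside where they meet; x to the tip, z to the handle's top. Starts flat in any lane, tip on the foot stop: origin at x = 10.8, z = 56.8 mm of the rack, x axis 35 degrees down.
- middle_grip (a point): Centre of the middle blade's handle: 25 mm behind the blade's origin, 28 mm above its underside; grasp it across its 22 mm (y).
- thick: The thick feeler blade, 80 g: steel tongue 60 x 30 mm, 13 mm thick, black handle 60 mm long (the thicker, the longer), 22 across, 56 high, undersides level. Origin on the underside where they meet; x to the tip, z to the handle's top. Starts flat in any lane, tip on the foot stop: origin at x = 10.8, z = 56.8 mm of the rack, x axis 35 degrees down.
- thick_grip (a point): Centre of the thick blade's handle: 30 mm behind the blade's origin, 28 mm above its underside; grasp it across its 22 mm (y).
- weight: Bystander: brass check weight, 26 mm across, 44 mm high, standing on the bench. Origin at the centre of its underside. Leave it alone.
- bottle: Bystander: small white bottle with a red cap, 24 mm across, 51 mm high, standing on the bench. Origin at the centre of its underside. Leave it alone.
- jar: Bystander: white dispenser bottle with a blue cap, 65 mm across, 109 mm high, standing on the bench. Origin at the centre of its underside. Leave it alone.
- spool: Bystander: spool of solder, 55 mm across, 40 mm high, standing on the bench. Origin at the centre of its underside. Leave it alone.
Not all that is in view belongs to the job. What is shaped like the thick but turquoise is not meant.

How it is judged:
At the end, for the whole second after the job is handed in: One blade lies level in the mouth, handle within 8 mm of the column, 12 mm sideways and 0.2 rad of straight, let go, at rest, pinched by the shoe so that it bears on the press with 1.7 to 12 N (a loose one: 1 N at most). The other two rest in the rack within 20 mm of where they began (((x of thin in the frame of press between -0.008 and 0.006 m and z of thin in the frame of press between 0.035 and 0.046 m and y of thin in the frame of press between -0.012 and 0.012 m and angle between the x axis of thin and the x axis of press, either way round below 0.2 rad and contact force between thin and press between 1.7 and 12 N and contact force between thin and the fingers below 0.05 N and linear speed of each of thin, middle, thick below 0.01 m/s and distance of each of middle, thick from where it was at the start of the episode below 0.02 m) or (x of middle in the frame of press between -0.008 and 0.006 m and z of middle in the frame of press between 0.035 and 0.046 m and y of middle in the frame of press between -0.012 and 0.012 m and angle between the x axis of middle and the x axis of press, either way round below 0.2 rad and contact force between middle and press between 1.7 and 12 N and contact force between middle and the fingers below 0.05 N and linear speed of each of middle, thin, thick below 0.01 m/s and distance of each of thin, thick from where it was at the start of the episode below 0.02 m) or (x of thick in the frame of press between -0.008 and 0.006 m and z of thick in the frame of press between 0.035 and 0.046 m and y of thick in the frame of press between -0.012 and 0.012 m and angle between the x axis of thick and the x axis of press, either way round below 0.2 rad and contact force between thick and press between 1.7 and 12 N and contact force between thick and the fingers below 0.05 N and linear speed of each of thick, thin, middle below 0.01 m/s and distance of each of thin, middle from where it was at the start of the episode below 0.02 m))); the robot touches nothing.
It fails at once if a bystander is moved by more than 20 mm (distance of any of weight, bottle, jar, spool from where it was at the start of the episode above 0.02 m).
It also fails if it takes over 72 s, if anything falls off the work surface, if the arm or the gripper's body presses on something with over 40 N, if the wrist force passes 120 N, or if a joint passes its speed limit or range.

## Working session

There is one attempt and no reset: what is moved stays moved. The work goes in short steps, Python scripts to look and compute and a tool call to move; the robot and the scene stay as the last step left them, time stands still between calls to the robot, and variables do not carry over. Pictures are saved under pics/ and viewed, on a budget of 10 in all, crops included, one or two more only if the job needs it, and the job is handed in when it is done.

Besides the shell and the picture viewer there is one more tool, called after "Call:" as name([rows], argument=value, ...), one row to a line, values as JSON. step_arm: Moves the arm, as the interface text tells. Its arguments: {"type":"object","properties":{"motion":{"type":"array"},"newtons":{"type":"number"}},"required":["motion"]}

```bash
mkdir -p pics; ls; cat > h.py <<'E'
from workcell import *
import numpy as np, cv2
from scipy.spatial.transform import Rotation as R
np.set_printoptions(precision=4,suppress=True)
def cloud(cam):
    im,d=read_camera(cam); c=get_calibration(cam)
    K=np.array(c["K"]);D=np.array(c["dist_coeffs"]);T=np.array(c["world_from_camera"])
    h,w=d.shape; u,v=np.meshgrid(np.arange(w),np.arange(h))
    n=cv2.undistortPoints(np.stack([u,v],-1).reshape(-1,1,2).astype(np.float32),K,D).reshape(h,w,2)
    P=np.dstack([n*d[...,None],d])@T[:3,:3].T+T[:3,3]; P[d==0]=np.nan
    return im,P,T
def w(T,p): return T[:3,:3]@np.array(p)+T[:3,3]
E
python3 - <<'E'
from h import *
ims=[]
for cam in("scene","top"):
    im,P,T=cloud(cam); ims.append(im); np.save(f"{cam}.npy",P); cv2.imwrite(f"pics/{cam}0.png",im)
    print(cam,T[:3,3])
    for t in("press","mouth","sill","head","rack","thin","middle","thick","thin_grip","middle_grip","thick_grip","weight","bottle","jar","spool"):
        print(t,[(round(o["score"],2),w(T,o["xyz"]).round(3).tolist()) for o in spot_in(cam,t)[:3]])
cv2.imwrite("pics/both.png",cv2.resize(np.hstack(ims),(800,300)))
print(read_state())
E
```

```text
pics
scene [-0.3195 -0.8977  0.8725]
press [(0.84, [0.651, -0.169, 0.117])]
mouth [(0.86, [0.652, -0.167, 0.118]), (0.29, [0.482, 0.285, 0.094])]
sill [(0.71, [0.648, -0.169, 0.117]), (0.33, [0.483, 0.287, 0.094])]
head [(0.96, [0.656, -0.166, 0.117])]
rack [(0.84, [0.47, 0.184, 0.034])]
thin [(0.5, [0.488, 0.284, 0.098])]
middle [(0.65, [0.447, 0.426, 0.026]), (0.63, [0.497, 0.214, 0.097]), (0.53, [0.628, -0.443, 0.06])]
thick [(0.63, [0.442, -0.219, 0.022]), (0.54, [0.513, 0.145, 0.098])]
thin_grip [(0.48, [0.485, 0.287, 0.096])]
middle_grip [(0.7, [0.5, 0.213, 0.098])]
thick_grip [(0.61, [0.651, -0.168, 0.119]), (0.55, [0.435, -0.228, 0.022]), (0.51, [0.516, 0.141, 0.102])]
weight [(0.5, [0.751, 0.038, 0.025])]
bottle [(0.68, [0.443, -0.08, 0.03])]
jar [(0.67, [0.445, 0.426, 0.028]), (0.62, [0.501, 0.211, 0.098]), (0.5, [0.655, -0.165, 0.119])]
spool [(0.65, [0.448, 0.428, 0.029])]
top [0.4704 0.012  1.2252]
press [(0.57, [0.66, -0.127, 0.211])]
mouth [(0.89, [0.66, -0.132, 0.213])]
sill [(0.89, [0.657, -0.129, 0.214])]
head [(0.68, [0.659, -0.128, 0.217]), (0.4, [0.454, 0.434, 0.
[... 388 characters left out ...]
 [0.649, -0.439, 0.079])]
weight [(0.16, [0.658, -0.131, 0.21])]
bottle [(0.4, [0.451, -0.073, 0.046]), (0.38, [0.538, 0.154, 0.103])]
jar [(0.82, [0.65, -0.439, 0.079]), (0.28, [0.518, 0.217, 0.104])]
spool [(0.72, [0.458, 0.435, 0.038])]
{'time': 1.6, 'q': array([ 1.1481,  0.2639,  1.604 ,  0.    ,  1.2737, -0.0369]), 'joint_vel': array([ 0.0008, -0.0012,  0.0017,  0.0005,  0.001 , -0.0004]), 'joint_torque': array([ -0.0018, -51.5049, -36.7705,  -0.0002,   0.0009,   0.    ]), 'tool_pos': array([0.254 , 0.6254, 0.2533]), 'tcp_rot': array([-0.6023, -3.0833,  0.    ]), 'wrist_force': array([-0.3646, -0.0001, -0.0445]), 'torque': array([ 0.0384, -0.0095,  0.0372]), 'width': 0.9984260275335813}
```

View pics/top0.png

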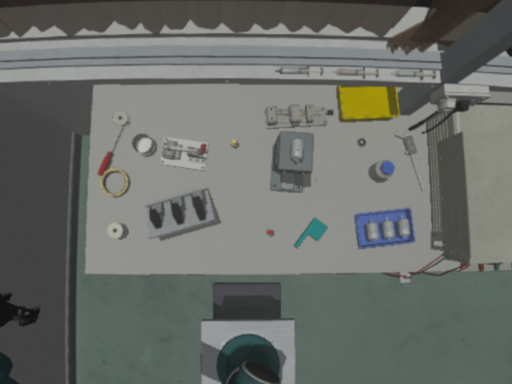

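View pics/scene0.png

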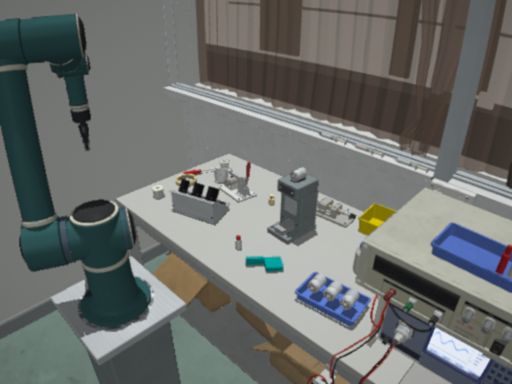

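```bash
python3 - <<'E'
from h import *
for cam in("top","scene"):
    P=np.load(cam+".npy").reshape(-1,3)
    def sel(c,r,z0,z1): 
        m=(np.hypot(P[:,0]-c[0],P[:,1]-c[1])<r)&(P[:,2]>z0)&(P[:,2]<z1); return P[m]
    for n,c,r,z0,z1 in(("rack",(.50,.215),.135,.012,.3),("head",(.65,-.14),.11,.195,.225),("foot",(.62,-.14),.13,.012,.026),("sill",(.6,-.14),.1,.034,.046)):
        q=sel(c,r,z0,z1)
        if len(q)<5: print(n,len(q));continue
        print(cam,n,len(q),q.min(0),q.max(0),[np.array(x) for x in cv2.minAreaRect((q[:,:2]*1000).astype(np.float32))])
c=get_calibration("wrist");s=read_state()
T=np.eye(4);T[:3,:3]=R.from_rotvec(s["tcp_rot"]).as_matrix();T[:3,3]=s["tool_pos"]
print(np.linalg.inv(T)@c["world_from_camera"],T,c["K"])
E
```

```text
top rack 2281 [0.4314 0.1094 0.0183] [0.6003 0.3436 0.1377] [array([515.1702, 226.3878]), array([120.056 , 216.4887]), array(16.461)]
top head 1120 [ 0.625  -0.1905  0.1952] [ 0.746  -0.0847  0.2238] [array([ 685.6669, -138.5657]), array([100.781 , 118.1524]), array(85.8625)]
top foot 404 [ 0.5873 -0.1887  0.012 ] [ 0.7355 -0.0774  0.0259] [array([ 660.3951, -136.1248]), array([109.8269, 143.3637]), array(86.1068)]
top sill 204 [ 0.5953 -0.1542  0.0342] [ 0.6607 -0.0834  0.045 ] [array([ 627.7756, -118.4153]), array([71.7298, 63.9943]), array(88.4937)]
scene rack 1290 [0.4261 0.1022 0.0122] [0.5971 0.338  0.1361] [array([511.4474, 222.9444]), array([124.0114, 220.9086]), array(16.3262)]
scene head 486 [ 0.62   -0.1978  0.195 ] [ 0.7395 -0.0887  0.2249] [array([ 681.9825, -143.3612]), array([101.6271, 120.6678]), array(84.2786)]
scene foot 296 [ 0.5818 -0.2038  0.012 ] [ 0.7334 -0.0801  0.0259] [array([ 660.4203, -140.088 ]), array([113.4493, 156.3459]), array(84.3577)]
scene sill 205 [ 0.5896 -0.1951  0.034 ] [ 0.6833 -0.0867  0.0459] [array([ 632.6274, -145.0609]), array([ 87.1774, 108.5795]), array(7.9684)]
[[-0.0005 -0.9511 -0.309   0.0779]
 [ 1.     -0.0004 -0.0005 -0.0002]
 [ 0.0003 -0.309   0.9511 -0.1197]
 [ 0.      0.      0.      1.    ]] [[-0.9265  0.3763 -0.      0.254 ]
 [ 0.3763  0.9265 -0.      0.6254]
 [ 0.     -0.     -1.      0.2533]
 [ 0.      0.      0.      1.    ]] [[345.1558   0.     249.2691]
 [  0.     345.1558 186.8105]
 [  0.       0.       1.    ]]
```

Call:
step_arm([
  [[0.045,0.03,-0.05,0,0,0,5],[0.045,0.06,-0.1,0,0,0,10],[0.045,0.09,-0.15,0,0,0,15],[0.045,0.12,-0.21,0,0,0,21],[0.045,0.15,-0.27,0,0,0,27],[0.045,0.18,-0.33,0,0,0,33],[0.045,0.21,-0.38,0,0,0,38.6],[0.045,0.23,-0.41,0,0,0,38.6]],
], newtons=40)

```text
time: 2.6
tool_pos: [0.4849, 0.2131, 0.2537]
tcp_rot: [-0.45, 3.108, -0.0]
wrist_force: [-0.1, 0.2, -0.0]
width: 0.523
```

```bash
cat > rack.py <<'E'
from h import *
import sys
im,P,T=cloud("wrist"); s=read_state(); cv2.imwrite("pics/"+sys.argv[1],im); np.save("wr.npy",P)
print(s["time"],s["tool_pos"],R.from_rotvec(s["tcp_rot"]).as_matrix()[:,0],s["width"])
q=P.reshape(-1,3); q=q[(np.hypot(q[:,0]-.515,q[:,1]-.226)<.135)&(q[:,2]>.012)]
r=cv2.minAreaRect((q[:,:2]*1000).astype(np.float32)); print(r)
for t in("thin","middle","thick"):
    print(t,[(round(o["score"],2),w(T,o["xyz"]).round(3).tolist()) for o in spot_in("wrist",t)[:3]])
for n,c in("top",(515.2,226.4)),("wrist",r[0]):
    a=np.radians(16.46);x=(q[:,:2]-np.array(c)/1000)@np.array([[np.cos(a),-np.sin(a)],[np.sin(a),np.cos(a)]])*1000
    for k in(-72,0,72):
        for lo,hi in((85,150),):
            m=(abs(x[:,1]-k)<30)&(q[:,2]*1000>lo)&(x[:,0]>-8)   # handle tops above ramp
            b=x[m]; print(n,k,m.sum(),"x",np.percentile(b[:,0],[1,99]),"y",np.percentile(b[:,1],[2,50,98]),"z",q[m,2].max())
E
python3 rack.py w1.png
```

```text
2.65 [0.4875 0.2094 0.2537] [-0.9597 -0.2811 -0.0022] 0.5252018584802738
((519.8211669921875, 221.0792236328125), (119.65176391601562, 215.83798217773438), 16.270431518554688)
thin [(0.83, [0.498, 0.285, 0.1]), (0.69, [0.744, 0.035, 0.018])]
middle [(0.97, [0.504, 0.219, 0.114])]
thick [(0.55, [0.52, 0.151, 0.11])]
top -72 1013 x [-7.7751 29.5885] y [-87.3968 -73.3722 -66.9493] z 0.13025571194886829
top 0 772 x [-7.7797 29.8753] y [-16.6608  -6.399    4.1969] z 0.1295436961450049
top 72 1251 x [-7.8278 29.7501] y [54.5639 61.714  75.1521] z 0.12380409703598899
wrist -72 901 x [-7.5785 26.7291] y [-81.0083 -67.0612 -60.5406] z 0.12907421013591897
wrist 0 690 x [-7.7299 26.9684] y [-10.2705  -0.0058  10.6476] z 0.12842846175769612
wrist 72 1088 x [-7.8226 26.8712] y [60.9754 67.9521 81.5547] z 0.12380409703598899
```

View pics/w1.png

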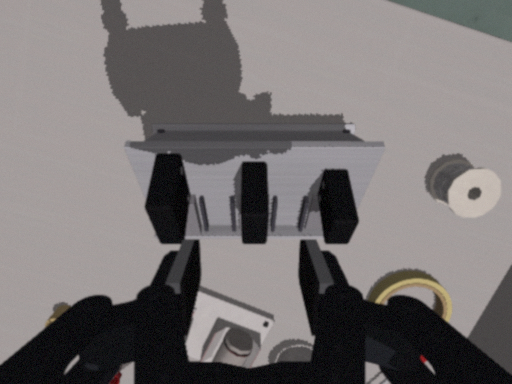

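```bash
python3 rack.py w2.png
```

```text
2.85 [0.4839 0.2155 0.2533] [-0.9591 -0.2831  0.0001] 0.527709328018583
((515.6051025390625, 226.44061279296875), (118.80672454833984, 215.98716735839844), 16.43868064880371)
thin [(0.94, [0.488, 0.288, 0.101])]
middle [(0.75, [0.502, 0.224, 0.116]), (0.71, [0.455, 0.436, 0.039])]
thick [(0.55, [0.518, 0.154, 0.11])]
top -72 976 x [-7.6764 29.3153] y [-81.4732 -67.4591 -61.028 ] z 0.12874617220460877
top 0 708 x [-7.6971 27.3163] y [-10.6562  -0.3752  10.1258] z 0.1290362499754722
top 72 1121 x [-7.8111 27.3772] y [60.5077 67.5698 81.0007] z 0.12442027660167448
wrist -72 964 x [-7.8286 28.9199] y [-81.3975 -67.4061 -60.957 ] z 0.12874617220460877
wrist 0 698 x [-7.859  26.9193] y [-10.5816  -0.309   10.1181] z 0.1283098900329955
wrist 72 1096 x [-7.8152 26.9936] y [60.583  67.5193 81.0683] z 0.12442027660167448
```

Call:
step_arm([
  [[0.045,0.04,0.013,-0.03,0,0,0],[0.045,0.04,0.013,-0.08,0,0,0],[0.045,0.04,0.013,-0.13,0,0,0],[0.045,0.04,0.013,-0.153,0,0,0],[0.045,0.04,0.013,-0.153,0,0,0],[0.0,0.04,0.013,-0.153,0,0,0],[0.0,0.04,0.013,-0.153,0,0,0],[0.0,0.04,0.013,-0.153,0,0,0]],
], newtons=40)

```text
time: 4.0
tool_pos: [0.5245, 0.2301, 0.1019]
tcp_rot: [-0.453, 3.106, 0.002]
wrist_force: [-0.4, 0.2, 2.9]
width: 0.249
```

```bash
cat >> h.py <<'E'
def turn(yaw,lean):
    "turn (deg rotvec) from the measured pose to tool leaned 'lean' with jaw axis across yaw (deg)"
    a=np.radians(yaw);M=R.from_matrix(np.array([[-np.cos(a),-np.sin(a),0],[-np.sin(a),np.cos(a),0],[0,0,-1]]))
    G=R.from_rotvec(-np.radians(lean)*np.array([-np.sin(a),np.cos(a),0]))*M
    return np.degrees((G*R.from_rotvec(read_state()["tcp_rot"]).inv()).as_rotvec())
E
python3 -c "
from h import *
v=turn(-4.1,35);print(v,v/6)"
```

```text
[  3.7664 -34.81   -20.0597] [ 0.6277 -5.8017 -3.3433]
```

Call:
step_arm([
  [[0.0,0,0,0.03,0,0,0],[0.0,0,0,0.08,0,0,0],[0.0,0,-0.01,0.13,0,0,0],[0.0,-0.01,-0.07,0.14,0.7,-6.6,-3.8],[0.0,-0.02,-0.13,0.14,1.4,-13.2,-7.6],[0.0,-0.03,-0.19,0.13,2.1,-19.8,-11.4],[0.0,-0.04,-0.25,0.12,2.8,-26.4,-15.2],[0.0,-0.05,-0.31,0.11,3.8,-34.8,-20.1]],
])

```text
time: 5.0
tool_pos: [0.4746, -0.0817, 0.2138]
tcp_rot: [0.093, 2.521, -0.031]
wrist_force: [1.3, 0.4, -1.7]
width: 0.25
```

Call:
step_arm([
  [[0.0,0,-0.03,-0.02,0,0,0],[0.0,0,-0.045,-0.04,0,0,0],[0.0,0,-0.045,-0.04,0,0,0],[0.0,0,-0.045,-0.04,0,0,0],[0.0,0,-0.045,-0.04,0,0,0],[0.0,0,-0.045,-0.04,0,0,0],[0.0,0,-0.045,-0.04,0,0,0],[0.0,0,-0.045,-0.04,0,0,0]],
])

```text
time: 6.0
tool_pos: [0.4747, -0.1264, 0.1739]
tcp_rot: [0.092, 2.521, -0.031]
wrist_force: [-0.7, 0.6, -0.3]
width: 0.256
```

```bash
cat > press.py <<'E'
from h import *
import sys
im,P,T=cloud("wrist"); s=read_state(); cv2.imwrite("pics/"+sys.argv[1],im); np.save("wp.npy",P)
print(s["time"],s["tool_pos"],R.from_rotvec(s["tcp_rot"]).as_matrix(),s["width"],s["wrist_force"])
q=P.reshape(-1,3)
def f(n,c,r,z0,z1):
    m=q[(np.hypot(q[:,0]-c[0],q[:,1]-c[1])<r)&(q[:,2]>z0)&(q[:,2]<z1)]
    print(n,len(m),m.min(0) if len(m) else 0,m.max(0) if len(m) else 0); return m
m=f("column",(.65,-.137),.06,.07,.15)
if len(m):
    m=m[m[:,0]>.63]; l=cv2.fitLine((m[:,:2]).astype(np.float32),cv2.DIST_HUBER,0,.001,.001).ravel(); print("face dir/pt",l, "yaw",np.degrees(np.arctan2(l[1],l[0]))-90, "y ends",np.percentile(m[:,1],[.5,99.5]))
for n,z in(("sill",.04),("foot",.02)):
    m=f(n,(.62,-.137),.085,z-.004,z+.004)
    if len(m): print(np.median(m[:,2]),cv2.minAreaRect((m[:,:2]*1000).astype(np.float32)))
print(w(T,[0,0,0]))
E
python3 press.py w3.png
```

```text
6.05 [ 0.4747 -0.1265  0.1738] [[-0.8124  0.0735  0.5784]
 [ 0.0593  0.9973 -0.0435]
 [-0.58   -0.001  -0.8146]] 0.24838594639743602 [-1.2648 -0.4363 -0.0602]
column 775 [ 0.6491 -0.1702  0.0709] [ 0.6598 -0.0853  0.15  ]
face dir/pt [ 0.0699  0.9976  0.6545 -0.1402] yaw -4.0099945 y ends [-0.1692 -0.1108]
sill 239 [ 0.6502 -0.1899  0.036 ] [ 0.6619 -0.0842  0.044 ]
0.0398981130225404 ((655.8236083984375, -136.862060546875), (105.96334838867188, 4.852817058563232), 86.06175231933594)
foot 2150 [ 0.5858 -0.192   0.016 ] [ 0.6675 -0.0786  0.024 ]
0.018583215089146204 ((627.1587524414062, -134.8770751953125), (109.54714965820312, 76.674560546875), 86.3955307006836)
[ 0.3418 -0.1173  0.2252]
```

View pics/w3.png

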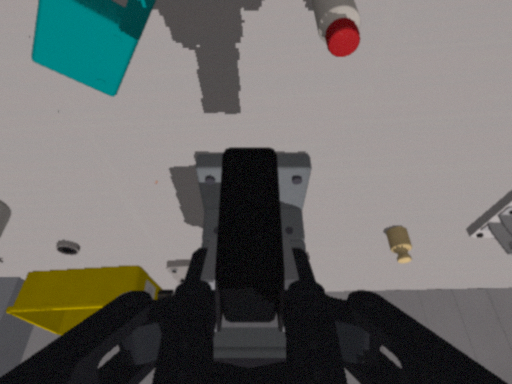

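```bash
python3 - <<'E'
from h import *
im,P,T=cloud("wrist"); s=read_state(); t=s["tool_pos"]; M=R.from_rotvec(s["tcp_rot"]).as_matrix()
print(s["time"],t,"turn fix",turn(-4.05,35))
a=np.radians(-4.05);X=np.array([[np.cos(a),-np.sin(a),0],[np.sin(a),np.cos(a),0],[0,0,1]])
q=(P.reshape(-1,3)-t)@X*1000; v=P.reshape(-1,3)
c=q[(abs(q[:,1])<20)&(q[:,2]>-60)&(q[:,2]<40)&(q[:,0]<110)&(q[:,0]>-60)]
for x in range(-40,110,8):
    m=c[(abs(c[:,0]-x)<4)&(abs(c[:,1])<8)]
    if len(m): print(x,len(m),"z",np.percentile(m[:,2],[5,50,95]))
h=c[(abs(c[:,2]-20)<5)&(c[:,0]<20)]; print("handle",np.percentile(h,[1,50,99],axis=0))
if len(h): print(np.polyfit(h[:,0],h[:,1],1),np.polyfit(h[:,0],h[:,2],1))
E
```

```text
6.1 [ 0.4747 -0.1266  0.1738] turn fix [0.0924 0.4469 0.1705]
-40 1233 z [35.4433 37.8756 39.7923]
-32 6306 z [-39.4674  -9.8338  10.0146]
-24 450 z [10.3755 10.7405 11.1172]
-16 386 z [10.3894 10.7639 11.1611]
-8 313 z [10.4698 10.813  11.1324]
0 319 z [10.6276 11.0364 11.4547]
8 238 z [10.855  11.2017 11.4824]
16 79 z [10.8921 11.1706 11.4185]
handle [[-37.8503 -19.7851  15.1046]
 [-26.9865  10.6984  18.9612]
 [  1.5167  19.7331  24.8882]]
[-0.0522 -0.7726] [-0.1228 16.3155]
```

```bash
python3 - <<'E'
from h import *
a=np.radians(16.45);X=np.array([[np.cos(a),-np.sin(a)],[np.sin(a),np.cos(a)]])
def rackh(P):
    q=P.reshape(-1,3); x=(q[:,:2]-[.5154,.2264])@X*1000
    for k in(-72,72):
        m=(abs(x[:,1]-k)<30)&(q[:,2]>.1)&(abs(x[:,0])<60); b=x[m]; print(k,m.sum(),np.percentile(b,[2,50,98],axis=0).ravel(),q[m,2].max())
rackh(np.load("top.npy")); im,P,T=cloud("top"); rackh(P); cv2.imwrite("pics/t2.png",im)
# wrist cloud: handle in the tool frame using stricter colour
im,P,T=cloud("wrist"); s=read_state(); M=R.from_rotvec(s["tcp_rot"]).as_matrix()
q=((P-s["tool_pos"])@M)*1000
for r in range(140,360,10): print(r,q[r,250],P[r,250],im[r,250])
E
```

```text
-72 173 [-42.5581 -82.7692 -10.9998 -73.1146  26.7099 -61.5865] 0.13772835974742836
72 112 [-18.5255  59.9193   3.4018  69.351   25.8927  81.0023] 0.12493452706715846
-72 167 [-42.1936 -82.8293 -10.077  -73.1691  25.8327 -61.5261] 0.13470663773195946
72 121 [-18.3559  59.909    2.9731  69.657   27.2281  81.4642] 0.1279941271601317
140 [ 20.9818  -0.1223 199.7689] [ 0.5731 -0.1342 -0.0012] [153 153 161]
150 [50.4712 -0.4111 15.1325] [ 0.4423 -0.1247  0.1322] [10 11 12]
160 [47.4174 -0.416  10.997 ] [ 0.4424 -0.1247  0.1373] [9 7 1]
170 [44.5662 -0.4211  6.7731] [ 0.4423 -0.1247  0.1424] [22 22 21]
180 [42.0321 -0.427   2.1282] [ 0.4416 -0.1247  0.1476] [8 6 6]
190 [39.1687 -0.4303 -0.8717] [ 0.4422 -0.1247  0.1518] [ 4  6 13]
200 [37.0696 -0.4365 -5.62  ] [ 0.4412 -0.1246  0.1568] [11  8  8]
210 [34.5188 -0.44   -8.6396] [ 0.4415 -0.1247  0.1608] [13 15 15]
220 [ 31.7656  -0.4422 -10.8905] [ 0.4424 -0.1247  0.1642] [15 14 13]
230 [ 29.4845  -0.4459 -13.9718] [ 0.4425 -0.1247  0.168 ] [17  9 10]
240 [ 27.3489  -0.4496 -17.0567] [ 0.4425 -0.1247  0.1718] [0 1 0]
250 [ 25.2833  -0.4532 -19.9967] [ 0.4424 -0.1247  0.1754] [11  5  6]
260 [ 22.728   -0.4549 -21.8401] [ 0.4435 -0.1248  0.1784] [3 1 0]
270 [ 21.484   -0.4603 -25.7138] [ 0.4422 -0.1247  0.1822] [7 8 1]
280 [ 18.1952  -0.4595 -26.1098] [ 0.4447 -0.1249  0.1845] [13  7  4]
290 [ 11.758   -0.4507 -22.0052] [ 0.4523 -0.1254  0.1849] [26 23 23]
300 [  2.4015  -0.4356 -14.4469] [ 0.4642 -0.1263  0.1841] [18 15 14]
310 [-5.7884 -0.4245 -9.297 ] [ 0.4739 -0.127   0.1847] [24 24 23]
320 [-16.0329  -0.4098  -2.246 ] [ 0.4863 -0.1279  0.1849] [25 21 20]
330 [-132.1426   -0.1669  128.0191] [ 0.656  -0.1403  0.1461] [64 65 62]
340 [-136.0227   -0.1767  120.514 ] [ 0.6548 -0.1402  0.1545] [64 62 64]
350 [-124.8982   -0.2158   97.5147] [ 0.6324 -0.1386  0.1667] [54 56 52]
```

Call:
step_arm([
  [[0.0,0.03,-0.001,-0.03,0,0.4,0.1],[0.0,0.06,-0.003,-0.06,0,0.4,0.1],[0.0,0.08,-0.004,-0.075,0,0.4,0.1],[0.0,0.092,-0.004,-0.084,0,0.4,0.1],[0.0,0.092,-0.004,-0.084,0,0.4,0.1],[0.0,0.092,-0.004,-0.086,0,0.4,0.1],[0.0,0.092,-0.004,-0.088,0,0.4,0.1],[0.0,0.092,-0.004,-0.089,0,0.4,0.1]],
])

```text
time: 7.2
tool_pos: [0.5667, -0.13, 0.0863]
tcp_rot: [0.092, 2.53, -0.033]
wrist_force: [1.0, -0.1, -0.8]
width: 0.256
```

```bash
cat > blade.py <<'E'
from h import *
import sys
O=np.array([.654,-.1368,0]);a=np.radians(-4.05);X=np.array([[np.cos(a),-np.sin(a),0],[np.sin(a),np.cos(a),0],[0,0,1]])
im,P,T=cloud("wrist"); s=read_state(); t=(s["tool_pos"]-O)@X*1000
if len(sys.argv)>1: cv2.imwrite("pics/"+sys.argv[1],im)
q=((P-O)@X*1000)[100:330,225:275].reshape(-1,3)
q=q[np.isfinite(q[:,0])&(np.hypot(q[:,0]-t[0]+5,q[:,1]-t[1])<60)&(q[:,2]<115)]
top=np.percentile(q[:,2],90); rear=q[(q[:,2]>46)&(q[:,2]<top-6)]
ff=q[q[:,2]>top-3]
print("t",s["time"],"tcp press",t,"F press",s["wrist_force"]@X,"width",s["width"])
print("handle top",top,"rear x",np.percentile(rear[:,0],[10,50,90]),"ymid",np.percentile(ff[:,1],[2,50,98]),"front",ff[:,0].max(),"underside",top-56)
E
python3 blade.py w4.png
```

```text
t 7.25 tcp press [-87.5221   0.6425  86.1568] F press [ 0.0003  0.3013 -1.2614] width 0.25025910510596333
handle top 97.10001128153144 rear x [-120.6318 -119.954  -119.2772] ymid [-8.4656  0.2299  8.5717] front -72.10392906773656 underside 41.10001128153144
```

View pics/w4.png

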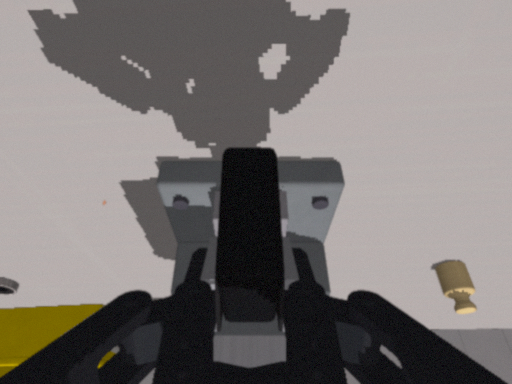

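Call:
step_arm([
  [[0.0,0.009,-0.0006,-0.0005,0,0,0],[0.0,0.018,-0.0013,-0.001,0,0,0],[0.0,0.026,-0.0018,-0.001,0,0,0],[0.0,0.035,-0.0025,-0.001,0,0,0],[0.0,0.035,-0.0025,-0.001,0,0,0],[0.0,0.035,-0.0025,-0.0015,0,0,0],[0.0,0.035,-0.0025,-0.002,0,0,0],[0.0,0.035,-0.0025,-0.002,0,0,0]],
])

```text
time: 8.25
tool_pos: [0.6016, -0.1325, 0.0842]
tcp_rot: [0.092, 2.53, -0.033]
wrist_force: [-0.1, 0.2, 0.4]
width: 0.252
```

```bash
python3 blade.py
```

```text
t 8.3 tcp press [-52.5823   0.6006  84.1991] F press [ 0.8836  0.742  -0.6468] width 0.2558986792859091
handle top 95.12432643175732 rear x [-85.6512 -84.9694 -84.0812] ymid [-8.4563 -0.0453  8.5575] front -37.03672559274217 underside 39.124326431757325
```

Call:
step_arm([
  [[0.0,0,0,-0.001,0,0,0],[0.045,0,0,-0.001,0,0,0],[0.045,0,0,-0.001,0,0,0],[0.045,0,0,-0.001,0,0,0],[0.045,-0.009,0.0005,-0.009,0,0,0],[0.045,-0.009,0.0005,-0.009,0,0,0],[0.0,-0.009,0.0005,-0.009,0,0,0],[0.0,-0.009,0.0005,-0.009,0,0,0]],
])

```text
time: 9.3
tool_pos: [0.5934, -0.1313, 0.0769]
tcp_rot: [0.093, 2.532, -0.035]
wrist_force: [-0.1, 0.6, -0.7]
width: 0.254
```

```bash
python3 blade.py
```

```text
t 9.35 tcp press [-60.8082   1.1472  76.8691] F press [-0.1917 -0.2534  0.0763] width 0.2529415292558433
handle top 93.80855104989287 rear x [-85.205  -84.4756 -83.7693] ymid [-7.1188  0.5577  8.5136] front -61.33292226761462 underside 37.80855104989287
```

Call:
step_arm([
  [[0.0,0.003,-0.0002,0,0,0,0],[0.0,0.006,-0.0004,0,0,0,0],[0.0,0.009,-0.0006,0,0,0,0],[0.0,0.012,-0.0008,0,0,0,0],[0.0,0.014,-0.001,0,0,0,0],[0.0,0.016,-0.0011,0,0,0,0],[0.0,0.018,-0.0013,0,0,0,0],[0.0,0.02,-0.0014,0,0,0,0]],
])

```text
time: 10.35
tool_pos: [0.6136, -0.1328, 0.0769]
tcp_rot: [0.093, 2.532, -0.035]
wrist_force: [-1.4, -0.2, 0.7]
width: 0.248
```

```bash
python3 blade.py; python3 -c "
from h import *
print(read_state())"
```

```text
t 10.4 tcp press [-40.3765   1.0817  77.0019] F press [-0.2649 -0.0142  0.238 ] width 0.25086566244899233
handle top 93.91969606663163 rear x [-64.8018 -64.0732 -63.366 ] ymid [-7.1881  0.5134  8.4764] front -41.084393965105505 underside 37.91969606663163
{'time': 10.4, 'q': array([-0.3243,  0.1163,  2.2775,  0.7385,  0.2056, -2.5072]), 'joint_vel': array([-0.0016, -0.0021,  0.0051,  0.0047, -0.0019, -0.009 ]), 'joint_torque': array([  0.0193, -36.122 , -28.7078,   0.4993,  -1.8118,   0.0007]), 'tool_pos': array([ 0.6138, -0.1329,  0.077 ]), 'tcp_rot': array([ 0.0931,  2.5317, -0.0356]), 'wrist_force': array([-0.2652,  0.0046,  0.238 ]), 'torque': array([ 0.0612,  0.3164, -0.0191]), 'width': 0.25086566244899233}
```

Call:
step_arm([
  [[0.0,0.002,-0.0001,0,0,0,0],[0.0,0.004,-0.0003,0,0,0,0],[0.0,0.006,-0.0004,0,0,0,0],[0.0,0.008,-0.0006,0,0,0,0],[0.0,0.01,-0.0007,0,0,0,0],[0.0,0.0115,-0.0008,0,0,0,0],[0.0,0.013,-0.0009,0,0,0,0],[0.0,0.014,-0.001,0,0,0,0]],
])

```text
time: 11.4
tool_pos: [0.6279, -0.1338, 0.077]
tcp_rot: [0.093, 2.532, -0.036]
wrist_force: [-0.2, -0.9, 0.7]
width: 0.252
```

```bash
cat > force.py <<'E'
from h import *
a=np.radians(-4.05);X=np.array([[np.cos(a),-np.sin(a),0],[np.sin(a),np.cos(a),0],[0,0,1]])
F=[];Q=[]
for i in range(8):
    read_camera("top"); s=read_state(); F.append(s["wrist_force"]@X);Q.append(s["torque"]@X)
print("F",np.mean(F,0),"sd",np.std(F,0),"M",np.mean(Q,0),np.std(Q,0))
E
python3 force.py; python3 blade.py
```

```text
F [ 0.2998  0.0292 -0.4489] sd [0.3816 0.5374 0.4731] M [-0.0073  0.2934 -0.023 ] [0.0197 0.0238 0.0089]
t 11.85 tcp press [-26.3895   1.12    76.9335] F press [ 0.3546 -0.182  -1.1449] width 0.2576926025447264
handle top 93.9631186103041 rear x [-50.761  -50.0377 -49.3252] ymid [-7.1955  0.4927  8.4476] front -27.02614762441278 underside 37.96311861030409
```

Call:
step_arm([
  [[0.0,0,0,0.001,0,0,0],[0.0,0,0,0.002,0,0,0],[0.0,0,0,0.0025,0,0,0],[0.0,0,0,0.0025,0,0,0],[0.0,0,0,0.0025,0,0,0],[0.0,0,0,0.0025,0,0,0],[0.0,0,0,0.0025,0,0,0],[0.0,0,0,0.0025,0,0,0]],
])

```text
time: 12.85
tool_pos: [0.6276, -0.1337, 0.0793]
tcp_rot: [0.093, 2.532, -0.035]
wrist_force: [-1.8, -0.4, -3.2]
width: 0.254
```

```bash
python3 force.py; python3 blade.py
```

```text
F [-0.9511  0.4394 -3.5426] sd [0.402  0.4749 0.3273] M [0.1073 0.8863 0.0571] [0.0185 0.0342 0.0264]
t 13.3 tcp press [-26.4086   1.1375  79.4367] F press [-2.0254  0.1986 -3.5875] width 0.2536353056284983
handle top 96.35241253079647 rear x [-50.8237 -50.1142 -49.4143] ymid [-7.1118  0.5494  8.4955] front -27.318573902165998 underside 40.35241253079647
```

Call:
step_arm([
  [[0.0,0,0,-0.001,0,0,0],[0.0,0,0,-0.0015,0,0,0],[0.0,0,0,-0.0015,0,0,0],[0.0,0,0,-0.0015,0,0,0],[0.0,0,0,-0.0015,0,0,0],[0.0,0,0,-0.0015,0,0,0],[0.0,0,0,-0.0015,0,0,0],[0.0,0,0,-0.0015,0,0,0]],
])

```text
time: 14.3
tool_pos: [0.6279, -0.1339, 0.0781]
tcp_rot: [0.093, 2.531, -0.036]
wrist_force: [1.3, -0.1, -2.7]
width: 0.252
```

```bash
python3 force.py; python3 blade.py
```

```text
F [ 0.4575  0.0886 -2.6193] sd [0.5715 0.3694 0.5273] M [ 0.0156  0.5524 -0.0056] [0.0255 0.0282 0.0229]
t 14.75 tcp press [-26.3032   1.0551  78.0347] F press [-0.0446  0.7164 -2.3888] width 0.2524767712069753
handle top 94.95880524723428 rear x [-50.6855 -49.9867 -49.2803] ymid [-7.2383  0.4736  8.432 ] front -27.006420444735845 underside 38.95880524723428
```

Call:
step_arm([
  [[0.0,0,0,-0.001,0,0,0],[0.0,0,0,-0.0016,0,0,0],[0.0,0,0,-0.0016,0,0,0],[0.0,0,0,-0.0016,0,0,0],[0.0,0,0,-0.0016,0,0,0],[0.0,0,0,-0.0016,0,0,0],[0.0,0,0,-0.0016,0,0,0],[0.0,0,0,-0.0016,0,0,0]],
])

```text
time: 15.75
tool_pos: [0.6283, -0.1341, 0.0769]
tcp_rot: [0.093, 2.531, -0.036]
wrist_force: [0.7, -0.8, 2.9]
width: 0.252
```

```bash
python3 force.py; python3 blade.py
```

```text
F [ 0.4771 -0.3466  3.326 ] sd [0.3941 0.43   0.4365] M [ 0.003  -0.0339 -0.0099] [0.0436 0.0389 0.0131]
t 16.2 tcp press [-25.8464   0.8693  76.9237] F press [ 0.8407 -0.6223  2.7705] width 0.24938960201402255
handle top 93.84907133781853 rear x [-50.2311 -49.5026 -48.7995] ymid [-7.3849  0.4362  8.2655] front -26.83969388332523 underside 37.84907133781853
```

Call:
step_arm([
  [[0.0,0,0,0.0004,0,0,0],[0.0,0,0,0.0004,0,0,0],[0.0,0,0,0.0004,0,0,0],[0.0,0,0,0.0004,0,0,0],[0.0,0,0,0.0004,0,0,0],[0.0,0,0,0.0004,0,0,0],[0.0,0,0,0.0004,0,0,0],[0.0,0,0,0.0004,0,0,0]],
])

```text
time: 17.2
tool_pos: [0.628, -0.134, 0.077]
tcp_rot: [0.093, 2.531, -0.036]
wrist_force: [-0.2, -0.2, 0.6]
width: 0.252
```

```bash
python3 force.py; python3 blade.py
```

```text
F [-0.1695 -0.1248 -0.3179] sd [0.6192 0.3774 0.4781] M [ 0.0004  0.3356 -0.0048] [0.0209 0.0409 0.0295]
t 17.65 tcp press [-25.9963   0.9584  77.1501] F press [-0.2369 -0.0173 -0.5823] width 0.2514182808711245
handle top 93.98444629246916 rear x [-50.3895 -49.6841 -48.9714] ymid [-7.3183  0.3758  8.3226] front -26.500522315253786 underside 37.98444629246916
```

Call:
step_arm([
  [[0.0,0,0,0.0004,0,0,0],[0.0,0,0,0.0004,0,0,0],[0.0,0,0,0.0004,0,0,0],[0.0,0,0,0.0004,0,0,0],[0.0,0,0,0.0004,0,0,0],[0.0,0,0,0.0004,0,0,0],[0.0,0,0,0.0004,0,0,0],[0.0,0,0,0.0004,0,0,0]],
])

```text
time: 18.65
tool_pos: [0.628, -0.134, 0.0774]
tcp_rot: [0.093, 2.531, -0.036]
wrist_force: [-0.7, 0.3, -1.8]
width: 0.252
```

```bash
python3 force.py; python3 blade.py
```

```text
F [-0.3416  0.1608 -1.846 ] sd [0.481  0.512  0.4679] M [0.0247 0.5891 0.0098] [0.0338 0.0253 0.0417]
t 19.1 tcp press [-26.1176   1.0292  77.4122] F press [-0.9335  0.0515 -2.0085] width 0.25604851606037
handle top 94.30183777648197 rear x [-50.4943 -49.7895 -49.0738] ymid [-7.2588  0.419   8.3723] front -26.729568349202946 underside 38.301837776481975
```

Call:
step_arm([
  [[0.0,-0.003,0.0002,0.001,0,0,0],[0.0,-0.005,0.0003,0.002,0,0,0],[0.0,-0.005,0.0003,0.003,0,0,0],[0.0,-0.005,0.0003,0.004,0,0,0],[0.0,-0.005,0.0003,0.0046,0,0,0],[0.0,-0.005,0.0003,0.0046,0,0,0],[0.0,-0.005,0.0003,0.0046,0,0,0],[0.0,-0.005,0.0003,0.0046,0,0,0]],
])

```text
time: 20.1
tool_pos: [0.6227, -0.1335, 0.0816]
tcp_rot: [0.093, 2.532, -0.035]
wrist_force: [-1.3, -0.1, -4.5]
width: 0.252
```

```bash
python3 force.py; python3 blade.py
```

```text
F [-1.5116  0.2277 -4.0939] sd [0.5532 0.5405 0.3553] M [ 0.0745  1.1116 -0.0156] [0.0446 0.0392 0.0471]
t 20.55 tcp press [-31.2274   1.1216  81.9021] F press [-2.3867  0.6444 -4.7145] width 0.25377339588996417
handle top 98.82693670352668 rear x [-55.6208 -54.9194 -54.2168] ymid [-7.1826  0.7794  8.4716] front -32.159180066984625 underside 42.826936703526684
```

```bash
cat > plan.py <<'E'
from h import *
def frame(o,yaw,pitch=0):
    T=np.eye(4);T[:3,:3]=(R.from_euler('z',yaw,degrees=True)*R.from_euler('y',pitch,degrees=True)).as_matrix();T[:3,3]=o;return T
PRESS=frame([.654,-.1368,0],-4.05); RACK=frame([.5154,.2264,0],16.45)
def tool():
    s=read_state();T=np.eye(4);T[:3,:3]=R.from_rotvec(s["tcp_rot"]).as_matrix();T[:3,3]=s["tool_pos"];return T
def blade_rack(lane,dx=0,dn=0): # dx along blade x, dn along its normal, mm
    return RACK@frame([.0108,lane*.001,.0568],0,35)@frame([dx*.001,0,dn*.001],0)
def show(name,G,T0):
    print(name,"shift",(G[:3,3]-T0[:3,3])*1000,"turn",np.degrees((R.from_matrix(G[:3,:3])*R.from_matrix(T0[:3,:3]).inv()).as_rotvec()))
E
python3 - <<'E'
from plan import *
T=tool(); B=PRESS@frame([-.0050,.0005,.0449],0)
H=np.linalg.inv(T)@B; np.save("hand_mid.npy",H); print(H)
for d in(3,1): show(f"rack +{d}",blade_rack(0,-3,d)@np.linalg.inv(H),T)
G=blade_rack(0,-3,1)@np.linalg.inv(H); print(G[:3,3]); 
E
```

```text
[[-0.8204  0.0008 -0.5718 -0.0004]
 [ 0.0042  1.     -0.0045 -0.0003]
 [ 0.5718 -0.0061 -0.8204  0.0454]
 [ 0.      0.      0.      1.    ]]
rack +3 shift [-98.3045 363.2477  24.4298] turn [-3.7997 34.9769 19.8558]
rack +1 shift [-99.4047 362.9229  22.7915] turn [-3.7997 34.9769 19.8558]
[0.5235 0.2294 0.1047]
```

Call:
step_arm([
  [[0.0,-0.03,0.002,-0.003,0,0,0],[0.0,-0.08,0.0056,-0.003,0,0,0],[0.0,-0.1,0.01,0.04,0,0,0],[0.0,-0.1,0.06,0.09,0,0,0],[0.0,-0.1,0.12,0.14,-0.9,8.7,5],[0.0,-0.1,0.18,0.15,-1.9,17.5,10],[0.0,-0.1,0.24,0.15,-2.8,26.2,14.9],[0.0,-0.1,0.3,0.15,-3.8,35,19.9]],
])

```text
time: 21.55
tool_pos: [0.526, 0.1405, 0.2354]
tcp_rot: [-0.453, 3.104, -0.009]
wrist_force: [1.0, -0.9, 0.2]
width: 0.249
```

```bash
python3 - <<'E'
from plan import *
T=tool(); print(T,read_state()["time"]); H=np.load("hand_mid.npy")
for d in(60,6,1): show(f"rack +{d}",blade_rack(0,-3,d)@np.linalg.inv(H),T)
E
```

```text
[[-0.9583 -0.2857  0.0055  0.526 ]
 [-0.2858  0.9583 -0.005   0.1405]
 [-0.0039 -0.0064 -1.      0.2354]
 [ 0.      0.      0.      1.    ]] 21.55
rack +60 shift [ 29.9817  98.5009 -82.3824] turn [-0.0808  0.3367 -0.2024]
rack +6 shift [   0.2764   89.73   -126.6166] turn [-0.0808  0.3367 -0.2024]
rack +1 shift [  -2.4741   88.9179 -130.7124] turn [-0.0808  0.3367 -0.2024]
```

Call:
step_arm([
  [[0.0,0.02,0.055,0,0,0.3,-0.2],[0.0,0.03,0.095,0,0,0.3,-0.2],[0.0,0.03,0.0985,-0.04,0,0.3,-0.2],[0.0,0.03,0.0985,-0.082,0,0.3,-0.2],[0.0,0.01,0.0925,-0.112,0,0.3,-0.2],[0.0,-0.0005,0.0895,-0.128,0,0.3,-0.2],[0.0,-0.0025,0.089,-0.131,0,0.3,-0.2],[0.0,-0.0025,0.089,-0.131,0,0.3,-0.2]],
])

```text
time: 22.55
tool_pos: [0.5249, 0.23, 0.106]
tcp_rot: [-0.448, 3.107, -0.007]
wrist_force: [1.2, -0.9, -0.3]
width: 0.252
```

```bash
python3 - <<'E'
from plan import *
read_camera("top");T=tool(); s=read_state();print(T,s["time"],s["wrist_force"],s["width"]); H=np.load("hand_mid.npy")
show("goal",blade_rack(0,-3,1)@np.linalg.inv(H),T)
E
```

```text
[[-0.9593 -0.2823  0.0033  0.525 ]
 [-0.2823  0.9593 -0.0038  0.2301]
 [-0.0021 -0.0046 -1.      0.1061]
 [ 0.      0.      0.      1.    ]] 22.6 [-0.5147 -0.138  -0.5412] 0.25183072826404385
goal shift [-1.4678 -0.6291 -1.3755] turn [-0.1513  0.2093  0.0025]
```

Call:
step_arm([
  [[0.0,-0.001,-0.0005,-0.002,0,0,0],[0.0,-0.001,-0.0005,-0.002,0,0,0],[0.045,-0.001,-0.0005,-0.002,0,0,0],[0.045,-0.001,-0.0005,-0.002,0,0,0],[0.045,-0.001,-0.0005,-0.002,0,0,0],[0.045,-0.001,-0.0005,0.03,0,0,0],[0.045,-0.025,-0.008,0.09,0,0,0],[0.045,-0.04,-0.013,0.145,0,0,0]],
])

```text
time: 23.6
tool_pos: [0.4838, 0.2167, 0.2518]
tcp_rot: [-0.448, 3.109, -0.007]
wrist_force: [0.9, 0.7, 0.7]
width: 0.526
```

```bash
for i in 1 2 3; do python3 rack.py w5.png; done | tail -12
```

```text
wrist 72 498 x [-7.8003 13.3065] y [60.8037 68.1728 81.1291] z 0.11611442479302608
24.05 [0.4842 0.2167 0.2489] [-0.9593 -0.2822  0.0017] 0.527242887417505
((529.6358032226562, 229.63375854492188), (146.73744201660156, 215.7205810546875), 16.40719223022461)
thin [(0.66, [0.493, 0.289, 0.103])]
middle [(0.73, [0.524, 0.231, 0.101])]
thick [(0.97, [0.518, 0.155, 0.108])]
top -72 1013 x [-7.6396 28.6154] y [-82.459  -68.0497 -61.9336] z 0.1292453794615554
top 0 1624 x [-4.3475 52.4413] y [-11.1988  -0.9659   9.6942] z 0.1153620117526673
top 72 1178 x [-7.6932 28.2296] y [59.5952 66.8023 80.1347] z 0.12444265761658174
wrist -72 520 x [-7.8042 14.3992] y [-81.6543 -68.1512 -60.9691] z 0.1189874081093939
wrist 0 1029 x [-7.7816 37.9253] y [-10.2956   0.0237  10.6829] z 0.1153620117526673
wrist 72 518 x [-7.7354 13.5735] y [60.5835 67.8484 81.0763] z 0.11880425566935152
```

View pics/w5.png

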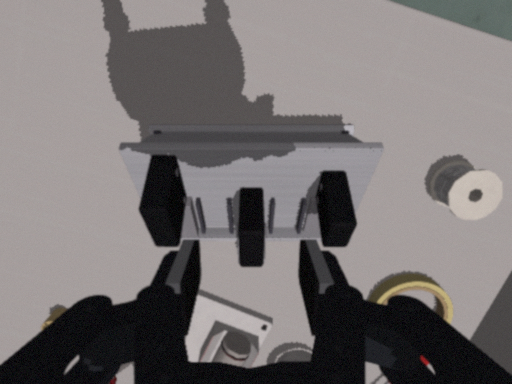

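```bash
python3 - <<'E'
from h import *
a=np.radians(16.45);X=np.array([[np.cos(a),-np.sin(a)],[np.sin(a),np.cos(a)]])
im,W,T=cloud("wrist"); im,Tn,_=cloud("top")
for n,P in(("top0",np.load("top.npy")),("top now",Tn),("wrist",W)):
    q=P.reshape(-1,3)*1000; x=(q[:,:2]-[515.4,226.4])@X
    for ys in((-43,-29),(-4,4),(-76,-68),(68,76)):
        m=(x[:,1]>ys[0])&(x[:,1]<ys[1])&(abs(x[:,0])<75)
        o=[]
        for k in range(-68,72,6):
            b=m&(abs(x[:,0]-k)<3); o.append((k,int(np.median(q[b,2])) if b.sum() else None))
        print(n,ys,*o)
E
```

```text
top0 (-43, -29) (-68, 0) (-62, 2) (-56, 89) (-50, 87) (-44, 85) (-38, 80) (-32, 75) (-26, 71) (-20, 68) (-14, 62) (-8, 57) (-2, 54) (4, 49) (10, 46) (16, 41) (22, 38) (28, 31) (34, 28) (40, 25) (46, 22) (52, 28) (58, 29) (64, -2) (70, -2)
top0 (-4, 4) (-68, -2) (-62, 3) (-56, 89) (-50, 86) (-44, 85) (-38, 91) (-32, 101) (-26, 111) (-20, 119) (-14, 126) (-8, 126) (-2, 122) (4, 119) (10, 114) (16, 111) (22, 108) (28, 103) (34, None) (40, 37) (46, 31) (52, 30) (58, 33) (64, -3) (70, 0)
top0 (-76, -68) (-68, 1) (-62, 4) (-56, 88) (-50, 93) (-44, 101) (-38, 108) (-32, 115) (-26, 126) (-20, 132) (-14, 132) (-8, 127) (-2, 124) (4, 120) (10, 114) (16, 110) (22, 108) (28, 104) (34, 43) (40, 42) (46, 38) (52, 32) (58, 28) (64, 2) (70, -2)
top0 (68, 76) (-68, 0) (-62, 6) (-56, 88) (-50, 89) (-44, 85) (-38, 81) (-32, 85) (-26, 92) (-20, 102) (-14, 107) (-8, 117) (-2, 124) (4, 118) (10, 113) (16, 109) (22, 106) (28, 97) (34, 36) (40, 29) (46, 26) (52, 28) (58, 30) (64, -2) (70, 1)
top now (-43, -29) (-68, 586) (-62, 596) (-56, 601) (-50, 603) (-44, 392) (-38, 396) (-32, 401) (-26, 503) (-20, 612)
[... 1252 characters left out ...]
304) (-38, 301) (-32, 77) (-26, 73) (-20, 69) (-14, 66) (-8, 78) (-2, 91) (4, 104) (10, 113) (16, 112) (22, 109) (28, 107) (34, 104) (40, 101) (46, 98) (52, 96) (58, None) (64, None) (70, None)
wrist (-76, -68) (-68, 0) (-62, 2) (-56, 53) (-50, 91) (-44, 99) (-38, 107) (-32, 116) (-26, 125) (-20, 132) (-14, 133) (-8, 128) (-2, 124) (4, 120) (10, 116) (16, 112) (22, 108) (28, 103) (34, 46) (40, 41) (46, 38) (52, 34) (58, 31) (64, None) (70, None)
wrist (68, 76) (-68, -1) (-62, 2) (-56, 54) (-50, 90) (-44, 85) (-38, 81) (-32, 81) (-26, 89) (-20, 98) (-14, 106) (-8, 115) (-2, 122) (4, 120) (10, 116) (16, 112) (22, 108) (28, 103) (34, 37) (40, 32) (46, 28) (52, 27) (58, 31) (64, None) (70, None)
```

Call:
step_arm([
  [[0.045,0.052,0.0155,0,0,0,0],[0.045,0.052,0.0155,-0.06,0,0,0],[0.045,0.052,0.0155,-0.12,0,0,0],[0.045,0.052,0.0155,-0.162,0,0,0],[0.045,0.052,0.0155,-0.162,0,0,0],[0.0,0.052,0.0155,-0.162,0,0,0],[0.0,0.052,0.0155,-0.162,0,0,0],[0.0,0.052,0.0155,-0.162,0,0,0]],
])

```text
time: 25.3
tool_pos: [0.5384, 0.2331, 0.0907]
tcp_rot: [-0.447, 3.104, -0.006]
wrist_force: [0.5, -0.4, 2.6]
width: 0.253
```

```bash
sed -i 's/RACK=frame(\[.5154,.2264,0\]/RACK=frame([.5025,.2226,0]/' plan.py; python3 - <<'E'
from plan import *
read_camera("top");T=tool(); s=read_state(); print(T,s["time"],s["wrist_force"],s["width"])
B=RACK@frame([.0479,0,.0449],0,22); H=np.linalg.inv(T)@B; np.save("hand_mid.npy",H); print(H)
for dx,d in((-25,50),(-4,12),(-4,1)): show(f"rack +{d}",blade_rack(0,dx,d)@np.linalg.inv(H),T)
E
```

```text
[[-0.9593 -0.2823  0.0058  0.5384]
 [-0.2823  0.9593 -0.0028  0.2331]
 [-0.0048 -0.0043 -1.      0.0906]
 [ 0.      0.      0.      1.    ]] 25.35 [0.7373 0.324  4.7882] 0.25219444103496985
[[-0.9254  0.0009 -0.379  -0.0103]
 [ 0.0025  1.     -0.0037  0.0003]
 [ 0.379  -0.0043 -0.9254  0.0458]
 [ 0.      0.      0.      1.    ]]
rack +50 shift [-17.5978  -5.196   68.39  ] turn [-3.6813 12.4679 -0.    ]
rack +12 shift [-22.0035  -6.4968  25.2171] turn [-3.6813 12.4679 -0.    ]
rack +1 shift [-28.0546  -8.2835  16.2064] turn [-3.6813 12.4679 -0.    ]
```

Call:
step_arm([
  [[0.0,0,0,0.03,0,0,0],[0.0,-0.005,-0.002,0.065,-1.2,4.1,0],[0.0,-0.0175,-0.005,0.07,-2.5,8.4,0],[0.0,-0.0175,-0.005,0.068,-3.7,12.5,0],[0.0,-0.0175,-0.005,0.068,-3.7,12.5,0],[0.0,-0.022,-0.0065,0.025,-3.7,12.5,0],[0.0,-0.027,-0.008,0.018,-3.7,12.5,0],[0.0,-0.028,-0.0083,0.0165,-3.7,12.5,0]],
])

```text
time: 26.35
tool_pos: [0.5099, 0.2247, 0.1076]
tcp_rot: [0.417, -2.891, 0.053]
wrist_force: [-1.1, -0.8, -0.8]
width: 0.255
```

```bash
python3 - <<'E'
from plan import *
read_camera("top");T=tool(); s=read_state(); print(s["time"],s["wrist_force"],s["width"])
show("goal",blade_rack(0,-4,0)@np.linalg.inv(np.load("hand_mid.npy")),T)
E
```

```text
26.4 [-1.1622  0.583  -0.8165] 0.25385764726087995
goal shift [-0.1378 -0.019  -1.6842] turn [ 0.0183 -0.0296 -0.0078]
```

Call:
step_arm([
  [[0.0,0,0,-0.0017,0,0,0],[0.0,0,0,-0.0017,0,0,0],[0.045,0,0,-0.0017,0,0,0],[0.045,0,0,-0.0017,0,0,0],[0.045,0.005,0.0015,0.02,0,0,0],[0.045,0,0,0.06,0.7,-2.5,0],[0.045,-0.01,-0.003,0.11,2.4,-8,0],[0.045,-0.025,-0.009,0.145,3.7,-12.5,0]],
])

```text
time: 27.4
tool_pos: [0.4857, 0.216, 0.2554]
tcp_rot: [-0.446, 3.099, -0.004]
wrist_force: [0.1, 0.3, 0.7]
width: 0.525
```

```bash
cat > prof.py <<'E'
from plan import *
import sys
read_camera("top");read_camera("top");im,W,T=cloud("wrist")
if len(sys.argv)>1: cv2.imwrite("pics/"+sys.argv[1],im)
q=((W.reshape(-1,3)-RACK[:3,3])@RACK[:3,:3])*1000
s=read_state();print(s["time"],s["tool_pos"],s["wrist_force"],s["width"])
for y0 in(-72,0,72):
    o=[]
    for k in range(-40,76,6):
        b=(abs(q[:,1]-y0)<5)&(abs(q[:,0]-k)<3); o.append((k,int(np.median(q[b,2])) if b.sum() else None))
    h=(abs(q[:,1]-y0)<18)&(q[:,2]>95)&(q[:,2]<150)&(abs(q[:,0]-20)<40); print(y0,*o,"y",np.percentile(q[h,1],[2,98]))
E
python3 prof.py w6.png
```

```text
27.55 [0.4853 0.2159 0.256 ] [ 0.2432  0.2167 -0.6858] 0.5275653468449811
-72 (-40, 63) (-34, 92) (-28, 101) (-22, 109) (-16, 118) (-10, 126) (-4, 131) (2, 127) (8, 123) (14, 119) (20, 114) (26, 111) (32, 106) (38, 102) (44, 45) (50, 40) (56, 36) (62, 32) (68, 28) (74, 26) y [-82.6752 -62.0329]
0 (-40, 59) (-34, 84) (-28, 309) (-22, 92) (-16, 100) (-10, 109) (-4, 118) (2, 124) (8, 123) (14, 119) (20, 114) (26, 110) (32, 106) (38, 102) (44, None) (50, None) (56, None) (62, None) (68, None) (74, None) y [-12.0159   8.9237]
72 (-40, 58) (-34, 84) (-28, 80) (-22, 77) (-16, 83) (-10, 91) (-4, 100) (2, 108) (8, 117) (14, 119) (20, 114) (26, 110) (32, 106) (38, 102) (44, 98) (50, 31) (56, 27) (62, 23) (68, 27) (74, 26) y [59.5654 80.2836]
```

View pics/w6.png

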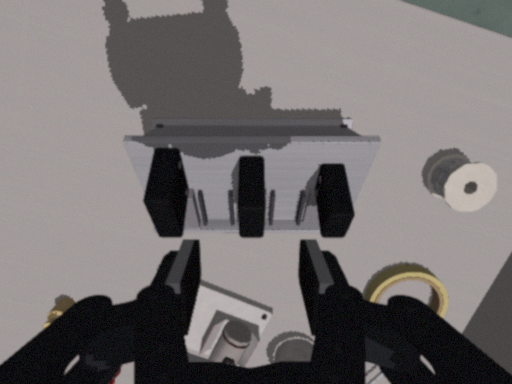

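Call:
step_arm([
  [[0.045,0.03,-0.04,0,0,0,0],[0.045,0.042,-0.061,-0.04,0,0,0],[0.045,0.042,-0.0615,-0.1,0,0,0],[0.045,0.042,-0.0615,-0.153,0,0,0],[0.045,0.042,-0.0615,-0.153,0,0,0],[0.0,0.042,-0.0615,-0.153,0,0,0],[0.0,0.042,-0.0615,-0.153,0,0,0],[0.0,0.042,-0.0615,-0.153,0,0,0]],
])

```text
time: 28.55
tool_pos: [0.5288, 0.155, 0.1053]
tcp_rot: [-0.447, 3.094, -0.003]
wrist_force: [0.2, -0.6, -0.1]
width: 0.251
```

```bash
python3 - <<'E'
from plan import *
T=tool(); s=read_state(); print(T,s["time"],s["wrist_force"],s["width"])
H=np.linalg.inv(T)@blade_rack(-72.3); np.save("hand_thick.npy",H); print(H)
for x,z in((-180,120),(-75,46)): show(f"press {x}",PRESS@frame([x*.001,0,z*.001],0)@np.linalg.inv(H),T)
E
```

```text
[[-0.9591 -0.2828  0.0154  0.5288]
 [-0.2828  0.9592  0.0003  0.155 ]
 [-0.0148 -0.004  -0.9999  0.1053]
 [ 0.      0.      0.      1.    ]] 28.55 [ 0.2311 -0.5865 -0.1303] 0.25136136710810436
[[-0.8105  0.0004 -0.5857 -0.004 ]
 [ 0.0027  1.     -0.003   0.0002]
 [ 0.5857 -0.004  -0.8105  0.0485]
 [ 0.      0.      0.      1.    ]]
press -180 shift [ -85.954  -276.8305   51.7229] turn [  3.7997 -34.9769 -19.8558]
press -75 shift [  18.7838 -284.2463  -22.2771] turn [  3.7997 -34.9769 -19.8558]
```

Call:
step_arm([
  [[0.0,0,0,0.03,0,0,0],[0.0,-0.01,0,0.08,0,0,0],[0.0,-0.025,-0.05,0.11,0.6,-5.8,-3.3],[0.0,-0.04,-0.1,0.11,1.3,-11.7,-6.6],[0.0,-0.055,-0.15,0.1,1.9,-17.5,-9.9],[0.0,-0.07,-0.2,0.09,2.5,-23.3,-13.2],[0.0,-0.085,-0.25,0.07,3.2,-29.2,-16.5],[0.0,-0.086,-0.277,0.052,3.8,-35,-19.9]],
])

```text
time: 29.55
tool_pos: [0.4423, -0.1243, 0.1588]
tcp_rot: [0.096, 2.507, -0.039]
wrist_force: [1.4, 1.0, -1.2]
width: 0.251
```

Call:
step_arm([
  [[0.0,0.0005,-0.007,-0.004,0,0,0],[0.0,0.0005,-0.007,-0.004,0,0,0],[0.0,0.0005,-0.007,-0.004,0,0,0],[0.0,0.0005,-0.007,-0.004,0,0,0],[0.0,0.0005,-0.007,-0.004,0,0,0],[0.0,0.0005,-0.007,-0.004,0,0,0],[0.0,0.0005,-0.007,-0.004,0,0,0],[0.0,0.0005,-0.007,-0.004,0,0,0]],
])

```text
time: 30.55
tool_pos: [0.4428, -0.1313, 0.1548]
tcp_rot: [0.096, 2.507, -0.039]
wrist_force: [0.4, 0.2, -1.2]
width: 0.253
```

```bash
sed -i 's/(q\[:,2\]<115)/(q[:,2]<t[2]+35)/; s/q\[:,2\]>46/q[:,2]>t[2]-35/' blade.py; python3 blade.py; python3 - <<'E'
from plan import *
T=tool();H=np.load("hand_thick.npy");B=T@H;Q=np.linalg.inv(PRESS)@B; print(Q)
for x,z in((-70,46),): show(f"press {x}",PRESS@frame([x*.001,0,z*.001],0)@np.linalg.inv(H),T)
E
```

```text
t 30.6 tcp press [-211.0462   -9.4144  154.7481] F press [-0.1646 -0.6939 -1.1204] width 0.24971244370833723
handle top 172.92107463753516 rear x [-238.4599 -237.7354 -237.0031] ymid [-17.5144  -9.7239  -2.0647] front -213.98829544085388 underside 116.92107463753516
[[ 1.      0.005  -0.0071 -0.1791]
 [-0.005   1.      0.0022 -0.0096]
 [ 0.0071 -0.0022  1.      0.118 ]
 [ 0.      0.      0.      1.    ]]
press -70 shift [109.762    1.6373 -71.754 ] turn [0.1529 0.3959 0.2841]
```

Call:
step_arm([
  [[0.0,0.01,0.001,-0.02,0,0.2,0.1],[0.0,0.05,0.0016,-0.05,0.1,0.4,0.3],[0.0,0.09,0.0016,-0.066,0.1,0.4,0.3],[0.0,0.11,0.0016,-0.072,0.1,0.4,0.3],[0.0,0.11,0.0016,-0.072,0.1,0.4,0.3],[0.0,0.11,0.0016,-0.075,0.1,0.4,0.3],[0.0,0.11,0.0016,-0.0765,0.1,0.4,0.3],[0.0,0.11,0.0016,-0.0765,0.1,0.4,0.3]],
])

```text
time: 31.6
tool_pos: [0.5536, -0.1257, 0.0843]
tcp_rot: [0.097, 2.526, -0.045]
wrist_force: [-0.2, 0.5, 0.3]
width: 0.254
```

```bash
python3 blade.py w7.png; python3 - <<'E'
from plan import *
T=tool();H=np.load("hand_thick.npy");Q=np.linalg.inv(PRESS)@T@H; print(Q)
E
```

```text
t 31.65 tcp press [-100.6892    3.9092   84.5046] F press [-0.1544 -0.1197 -0.5041] width 0.25210438027003745
handle top 102.10815805304507 rear x [-128.2777 -127.5427 -126.8156] ymid [-3.9977  3.5673 11.3417] front -103.07515958198312 underside 46.108158053045074
[[ 0.9999  0.0069  0.0109 -0.0694]
 [-0.0069  1.      0.0069  0.0035]
 [-0.0108 -0.0069  0.9999  0.0472]
 [ 0.      0.      0.      1.    ]]
```

```bash
python3 -c "
from plan import *
print(read_state()['q'])
T=tool();H=np.load('hand_thick.npy')
for z in(44,41): show(z,PRESS@frame([-.070,0,z*.001],0)@np.linalg.inv(H),T)"
```

```text
[-0.3518 -0.0108  2.3972  0.7631  0.2141 -2.5515]
44 shift [-1.2604 -3.8589 -3.5105] turn [ 0.3503 -0.6482  0.3951]
41 shift [-1.2604 -3.8589 -6.5105] turn [ 0.3503 -0.6482  0.3951]
```

Call:
step_arm([
  [[0.0,0,0,0,0,0,-1.5],[0.0,0.002,0,-0.001,0,0,-3],[0.0,0.004,-0.0003,-0.0025,0,0,-3],[0.0,0.005,-0.0003,-0.004,0,0,-3],[0.0,0.005,-0.0003,-0.004,0,0,-3],[0.0,0.005,-0.0003,-0.004,0,0,-3],[0.0,0.005,-0.0003,-0.004,0,0,-3],[0.0,0.005,-0.0003,-0.004,0,0,-3]],
])

```text
time: 32.65
tool_pos: [0.5588, -0.1261, 0.0805]
tcp_rot: [0.163, 2.523, -0.066]
wrist_force: [0.7, 0.1, -0.8]
width: 0.253
```

```bash
cat > st.py <<'E'
from plan import *
s=read_state();T=tool();H=np.load('hand_thick.npy');print(s["time"],"q",s['q'],"F",s["wrist_force"])
Q=np.linalg.inv(PRESS)@T@H; print("origin",Q[:3,3]*1000,"tip",(Q@[.06,0,0,1])[:3]*1000,"yaw,pitch,roll",R.from_matrix(Q[:3,:3]).as_euler('ZYX',degrees=True))
E
python3 st.py; python3 blade.py
```

```text
32.65 q [-0.3232  0.0043  2.3926  0.6401  0.1704 -2.366 ] F [ 0.7243  0.0754 -0.7599]
origin [-64.5199   1.8564  43.1568] tip [-4.6288 -1.6971 42.5051] yaw,pitch,roll [-3.3956  0.6223 -0.3999]
t 32.7 tcp press [-95.7152   3.9319  80.5059] F press [ 0.4018 -0.7481 -0.3095] width 0.2547194068803551
handle top 98.11943624743162 rear x [-123.282  -122.4841 -121.6506] ymid [-3.2285  4.8067 12.5364] front -97.22111841547152 underside 42.11943624743162
```

Call:
step_arm([
  [[0.0,0.001,0,-0.001,0,0,0],[0.0,0.003,-0.0002,-0.002,0,0,0],[0.0,0.006,-0.0004,-0.002,0,0,0],[0.0,0.01,-0.0007,-0.002,0,0,0],[0.0,0.014,-0.001,-0.002,0,0,0],[0.0,0.018,-0.0013,-0.0025,0,0,0],[0.0,0.02,-0.0014,-0.003,0,0,0],[0.0,0.02,-0.0014,-0.0035,0,0,0]],
])

```text
time: 33.7
tool_pos: [0.5793, -0.1276, 0.0773]
tcp_rot: [0.163, 2.522, -0.066]
wrist_force: [0.3, 1.4, 1.6]
width: 0.253
```

```bash
python3 st.py; python3 blade.py
```

```text
33.7 q [-0.3106  0.0493  2.3547  0.6363  0.159  -2.3527] F [0.3118 1.3904 1.5819]
origin [-43.9413   1.8058  39.9913] tip [15.9502 -1.7484 39.3837] yaw,pitch,roll [-3.3962  0.5802 -0.4101]
t 33.75 tcp press [-75.1834   3.8739  77.3772] F press [-0.2411  0.7962 -0.644 ] width 0.25025028438545205
handle top 94.91748478911681 rear x [-102.7507 -101.9818 -101.1398] ymid [-3.2751  4.7355 12.4658] front -77.41336388301023 underside 38.91748478911681
```

Call:
step_arm([
  [[0.0,0.003,-0.0002,0,0,0,0],[0.0,0.006,-0.0004,0,0,0,0],[0.0,0.009,-0.0006,0,0,0,0],[0.0,0.012,-0.0008,0,0,0,0],[0.0,0.015,-0.001,0,0,0,0],[0.0,0.018,-0.0013,0,0,0,0],[0.0,0.02,-0.0014,0,0,0,0],[0.0,0.022,-0.0016,0,0,0,0]],
])

```text
time: 34.75
tool_pos: [0.6009, -0.1291, 0.0772]
tcp_rot: [0.164, 2.522, -0.066]
wrist_force: [-5.6, 0.2, 4.1]
width: 0.251
```

```bash
python3 st.py; python3 force.py; python3 blade.py
```

```text
34.75 q [-0.2986  0.0885  2.3119  0.5896  0.1577 -2.2962] F [-5.6289  0.1591  4.102 ]
origin [-22.3013   1.8138  39.8865] tip [37.5893 -1.7511 39.2534] yaw,pitch,roll [-3.4065  0.6045 -0.3913]
F [-3.1378 -0.2179  2.3989] sd [0.5026 0.5764 0.2933] M [ 0.0829  0.3232 -0.0041] [0.0526 0.0341 0.0338]
t 35.2 tcp press [-53.2763   3.847   77.274 ] F press [-4.1447  0.0945  2.7106] width 0.249648962587526
handle top 94.87332782227051 rear x [-80.8683 -80.0824 -79.2477] ymid [-3.2936  4.6815 12.4631] front -55.235048988242724 underside 38.87332782227051
```

Call:
step_arm([
  [[0.0,0.003,-0.0002,0,0,0,0],[0.0,0.006,-0.0004,0,0,0,0],[0.0,0.009,-0.0006,0,0,0,0],[0.0,0.012,-0.0008,0,0,0,0],[0.0,0.014,-0.001,0,0,0,0],[0.0,0.016,-0.0011,0,0,0,0],[0.0,0.018,-0.0013,0,0,0,0],[0.0,0.0195,-0.0014,0,0,0,0]],
])

```text
time: 36.2
tool_pos: [0.6205, -0.1305, 0.0772]
tcp_rot: [0.163, 2.522, -0.066]
wrist_force: [-5.0, 0.1, 4.2]
width: 0.251
```

```bash
python3 st.py; python3 force.py; python3 blade.py w8.png
```

```text
36.2 q [-0.2886  0.1226  2.2731  0.5453  0.1579 -2.2441] F [-5.0132  0.1378  4.1669]
origin [-2.6801  1.7889 39.8759] tip [57.211  -1.7696 39.2483] yaw,pitch,roll [-3.4003  0.5993 -0.4008]
F [-3.8271 -0.265   2.753 ] sd [0.3853 0.35   0.3954] M [ 0.0562  0.289  -0.0489] [0.0183 0.0244 0.0391]
t 36.65 tcp press [-33.7416   3.8468  77.2426] F press [-3.3323  0.2691  2.7747] width 0.25437653536296073
handle top 94.84301087594295 rear x [-61.3194 -60.5277 -59.7228] ymid [-3.3233  4.6707 12.428 ] front -35.967349907932615 underside 38.84301087594295
```

View pics/w8.png

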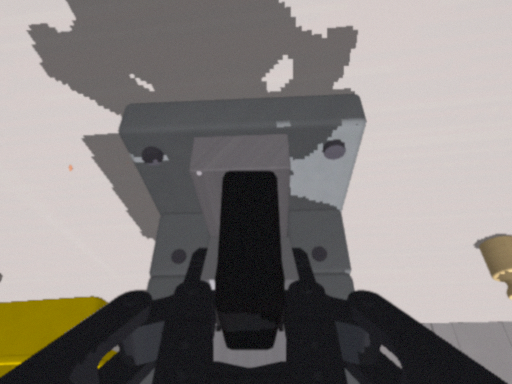

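Call:
step_arm([
  [[0.0,0,0,0,0,0,0],[0.045,0,0,0,0,0,0],[0.045,0,0,0,0,0,0],[0.045,0,0,0,0,0,0],[0.045,-0.01,0.0007,0.012,0,0,0],[0.045,-0.04,0.003,0.045,0,0,0],[0.045,-0.075,0.006,0.08,0,0,0],[0.045,-0.11,0.009,0.1,0,0,0]],
])

```text
time: 37.65
tool_pos: [0.5107, -0.1219, 0.1796]
tcp_rot: [0.162, 2.519, -0.068]
wrist_force: [-0.0, 0.4, 0.8]
width: 0.524
```

```bash
python3 - <<'E'
from plan import *
for i in range(4): im,P,T=cloud("wrist")
s=read_state(); cv2.imwrite("pics/w9.png",im); print(s["time"],s["tool_pos"],s["wrist_force"],s["width"])
q=((P-PRESS[:3,3])@PRESS[:3,:3])*1000; d=(im.max(2)<40)&(abs(q[...,1])<25)&(q[...,2]>42)&(q[...,2]<105)&(q[...,0]>-90)&(q[...,0]<6)
h=q[d]; top=np.percentile(h[:,2],95); tp=h[h[:,2]>top-3]; rr=h[h[:,2]<top-6]
print("top",top,"n",len(tp),len(rr),"x",np.percentile(tp[:,0],[1,99]),"y",np.percentile(tp[:,1],[1,99]),"rear",np.percentile(rr[:,0],[10,50,90]))
print(cv2.minAreaRect(tp[:,:2].astype(np.float32)))
b=(q[...,2]>70)&(q[...,2]<150)&(abs(q[...,1])<50)&(abs(q[...,0])<15)&(abs(q[...,1])>15); print("column face x",np.percentile(q[b][:,0],[10,50,90]))
im,P,T=cloud("top"); q=(P.reshape(-1,3)-RACK[:3,3])@RACK[:3,:3]*1000
E
```

```text
37.85 [ 0.5108 -0.1218  0.1783] [-0.1284 -0.2044  0.3557] 0.5290380210226111
top 94.12375342452225 n 987 1253 x [-60.776   -4.8598] y [-7.8733 14.1542] rear [-61.387  -60.5117 -59.4616]
((-32.64580154418945, 3.252748489379883), (21.674400329589844, 58.12016296386719), 86.76961517333984)
column face x [-0.9998  0.8897  2.1831]
```

View pics/w9.png

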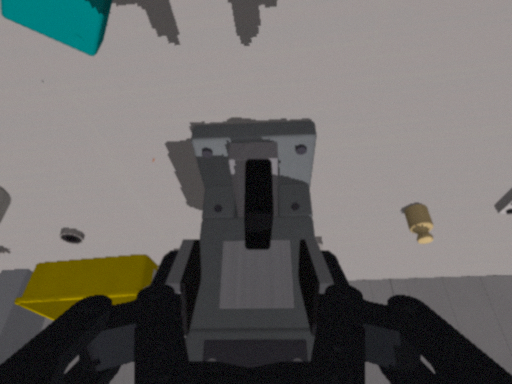

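```bash
python3 - <<'E'
from plan import *
P0=np.load("top.npy"); im,P,T=cloud("top")
for n,p in(("start",P0),("now",P)):
    q=(p.reshape(-1,3)-RACK[:3,3])@RACK[:3,:3]*1000
    for y in(0,72):
        h=(abs(q[:,1]-y)<18)&(q[:,2]>100)&(q[:,2]<145)&(abs(q[:,0]-10)<50); print(n,y,h.sum(),np.median(q[h],0))
print(read_state()["time"],finish_job())
E
```

```text
start 0 145 [  8.6766  -3.605  114.7775]
start 72 112 [ 16.8499  69.3424 112.0265]
now 0 147 [  8.6517  -3.5784 114.7548]
now 72 118 [ 16.5655  69.7938 111.1804]
the job is handed in; nothing more can be done
37.95 None
```

The thick blade is lying in the gap, let go, and the job is handed in at about 38 s of the 72 s. No verdict was reported.

**Middle blade tried first:** It slid in with no drag I could feel. Lifting it met the shoe's light load of about 1.8 N from roughly 1 mm up, and it reached no hard stop at 5 mm of lift. That puts the gap at more than about 8.4 mm. I could not rule out from the forces that the middle blade also just fits. In either case the thick blade would fit, so I used that one.

**Returning the middle blade:** My first return overshot the foot stop by about 25 mm, because I had taken the rack's origin about 13 mm off. I regrasped it and set it back.

**Thick blade:** It went in up to its handle with a steady drag of about 4–5 N and was released.

**Last checks:**

| Item | Reading | Limit |
|---|---|---|
| Thick blade origin, x in the press | about −0.5 to −4 mm | −8 to +6 mm |
| Thick blade origin, y in the press | about 2 mm | ±12 mm |
| Thick blade yaw | about 3° | 0.2 rad (11.5°) |
| Thick blade height | flat on the sill (handle top within 0.3 mm of the middle blade's when it rested there) | 35 to 46 mm |
| Thin and middle blades | within about 1 mm of their starting places | 20 mm |

- The pinching force after release was not measured; the drag is my only evidence that the shoe grips the blade.
- The gripper is clear of everything. I did not re-measure the weight, bottles and spool at the end, but the arm kept clear of them.
- Joint 6 reached about −2.55 rad, right at its limit, while I brought the thick blade up to the press. I turned the tool 3° to back it off, which is why the blade sits about 3° askew.

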